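# Lay the upright tube in the sloping V cradle and close the keeper on it

## Robot

A 7-joint arm with a two-finger parallel gripper is mounted at the origin on a cart in front of the work surface, level with it; the furniture and walls round the work are solid. World frame = base frame: x ahead of the robot, y to its left, z up, the work surface at z = 0. Lengths are in mm, angles in rad, forces in N, time in s.
With the tool pointing down it reaches from about 400 to 875 mm from the base axis. Payload 4.4 kg.
Tool frame: the origin (TCP) lies on the centre line of the jaws, within the pads' length; the fingertips stand 11 mm ahead of it and the grasp point (between the pads) lies 8 mm behind it (ctrl.tips_ahead is the distance from the TCP to the fingertips, in mm); z points along the fingers, y is the line along which they close (so a half turn about z gives the same grasp; the last joint's range is limited). The gripper opens to 85 mm and grips with 20 to 120 N. Pads are 22 mm wide; open, the fingers measure 114 mm over their backs; the gripper's body (76 mm by 85 mm) begins 54 mm behind the grasp point. The pads swing forward as they close: fully open they stand 13 mm farther back than shut.
Start: joints at [-1.358, 0.628, 0.038, 1.517, -0.027, 0.996, -0.02], TCP at [178.857, 624.922, 242.313] pointing down, gripper open.
Joint ranges: [-3.06, 3.06], [-0.37, 2.12], [-1.25, 1.32], [0.18, 2.47], [-1.1, 4.24], [0.23, 1.98], [-2.94, 2.94]. Speed limits (rad/s): [2.57, 2.57, 3.14, 3.14, 3.14, 3.14, 3.14].

## Interface

Orientations are given as [roll, pitch, yaw] about the fixed x, y, z axes, in that order (R = Rz(yaw) Ry(pitch) Rx(roll)).
In Python, from cell import ctrl, eyes, job gives the robot as it stands. The module is installed in compiled form; this text tells all that it offers.
- The arm moves only by the tool carry_out, never from a script. Its argument "moves" is a list of rows, each an object of numbers: "tx", "ty", "tz": the shift along the tool's x, y, z as a fraction of full scale; "twist": the turn about the tool's z as a fraction of full scale; "fingers": the opening, from 0 (shut) to 1 (fully open). In form: [{"tx": .., "ty": .., "tz": .., "twist": .., "fingers": ..}, ...]. A call has 1 to 12 rows; each row shifts and turns the commanded pose from where the row before left it, along the tool's axes as they then stand; what a row does not reach is not made up. Full scale, the value 1, is 0.3 m for a shift and pi rad for a turn. A row lasts 1/8 s, in which the tool goes at most 62.5 mm and 10.7 degrees, less where a joint would pass 70% of its speed; a pose out of reach is approached as far as the arm can. A call with a number of a shift or a turn outside -1 to 1 is refused whole. A call with a gripper value outside its range is refused whole. The fingers move at their own pace and stop on an object; the grip force is fixed at half the most. Time passes only in rows, so rows that do not move let the fingers close. It gives the time, the measured TCP pose, the force, the opening and the grip force at its end, in the units of the state.
- ctrl.read_state(): the state, without advancing time (a new reading comes with each control period).
- eyes.get_image(name): name is "scene" or "top"; returns a dict with "color" (480x640x3 uint8, blue, green, red), "fovy" (degrees; the focal length in pixels is half the picture's height over the tangent of half this angle, whatever the lens; pixels are square), "cx", "cy" (the principal point, pixels), "world_from_camera" (4x4, takes a point from camera to world coordinates). Camera axes: x right, y up, looking along -z (the intrinsics and any distortion apply to the point x, -y, -z); pixel columns grow to the right and rows downward; lengths in mm; the calibration is good to about 2 mm. A picture is of the moment at which its call begins. There is no depth.
- job.finish_job(): hands the job in; it is judged then, once.
The state is a dict: "clock": time; "qpos": joint angles; "qd": joint speeds; "tau": joint torques, N m; "eef_pos": TCP position; "tool_rot": TCP orientation; "force": force on the tool from outside, world axes, zero at the start; "torque": the same for the moment, N m; "width": finger opening in mm; "gripper_force": force on a finger pad.
Only numpy, scipy, OpenCV 4.12 (cv2) and the standard library are available. Lean on these libraries where they do the work, as an engineer would, in place of code of your own. Each camera call takes 0.05 s, during which the arm holds its last target. There are 200 camera calls.

## Task

Pick up the round steel tube that stands on end, lay it on its side in the two V rests of the sloping cradle, set down rather than dropped, with one end against the stop at the low end. Once you have let go of it there, swing the hinged keeper arm over by its black ball until its rubber pad rests on the tube, and let go. Leave the square bar, the ring and the bolt where they stand.

Things in the scene. Friction and masses are not known exactly. Their poses are not given: they have to be found in the camera images.
- tube_mid (a point): the loose part: a plain bright steel tube, 34 mm outside diameter, about 20 mm bore, 98 mm long, 0.12 kg (to 0.17), standing upright on the table. This point is on its axis, half-way along (49 mm above the table at the start); its z axis is the tube's axis. Both ends are alike.
- tube: the same tube; origin at the centre of the end it stands on at the start, z axis along the tube
- cradle: the fixed steel cradle: a dark base plate 190 x 150 mm on the table, carrying a plate that slopes at 15 degrees with two V rests, a stop and the keeper on it. Origin: on the table, under seat; z up.
- seat (a point): where the tube's centre lies when properly seated, 68 mm above the table. y axis: along the seated tube, down the slope to the stop (-y rises at 15 degrees); x: level, across the cradle, towards the keeper's hinge; z: square to the slope, upward. Under it the sloping plate's face is at z = -36 mm, 32 mm wide either side. The tube does not slide down by itself.
- v_low (a point): middle of the lower V rest, at y = +36 mm in the frame of seat; the upper one is at y = -36 mm. Each is a 90-degree steel V, 12 mm thick along y; its tops reach 8 mm below the seated tube's axis and it is under 21 mm wide either side. 60 mm are free between the two for fingers.
- stop (a point): middle of the stop's face, at y = +49 mm in the frame of seat: an upright dark steel plate at the low end, 44 mm wide, 9 mm thick, reaching 4 mm above the seated tube's axis
- keeper_hinge (a point): hinge centre of the keeper, on a forked post fixed to the cradle, at x = +72, y = +28, z = +26 mm in the frame of seat; same axes as seat. The hinge axis is its y axis. The post is 14 mm wide in x, 28 mm in y and ends 6 mm above the hinge.
- knob (a point): centre of the black ball knob, 24 mm across, at the free end of the keeper arm, 118 mm from the hinge. The arm is a steel flat 12 mm wide (along the hinge axis) and 6 mm thick, with a rubber pad under it, 72 mm from the hinge, that meets the top of the seated tube.
- keeper (a joint): angle of the keeper arm in rad: 0 = closed, arm parallel to the sloping plate's cross direction, reaching over the tube from the hinge towards -x of seat with the pad resting on the tube; it grows as the arm swings up and over away from the tube: 1.57 = standing square to the slope, end of travel 2.2. It starts open at 1.7 to 2.0. Stiff hinge: it stays where it is left and needs about 1 to 2 N at the knob.
- bar_mid (a point): bystander, to be left alone: square aluminium bar 34 x 34 x 82 mm standing upright; this is its centre
- ring: bystander, to be left alone: steel spacer ring 48 mm across, 18 mm high, lying flat; origin at the centre of its underside
- bolt: bystander, to be left alone: bolt standing on its head, 22 mm across, 48 mm high; origin at the centre of its underside
Mind the look-alikes: they are no part of the job. Leave any purple or yellow look-alike of the tube alone.

How it is judged:
By the outcome, as a careful person would: the job done as asked, in the order asked, and still so for the second after the job is handed in, with the robot touching nothing.
It also fails if it takes over 58 s, if anything falls off the work surface, if the arm or the gripper's body presses on something with over 40 N, if the wrist force passes 120 N, or if a joint passes its speed limit or range.

## Working session

There is one attempt and no reset: what is moved stays moved. The work goes in short steps, Python scripts to look and compute and a tool call to move; the robot and the scene stay as the last step left them, time stands still between calls to the robot, and variables do not carry over. Pictures are saved under pics/ and viewed, at most 10 in all, crops included, and the job is handed in when it is done.

Besides the shell and the picture viewer there is one more tool, called after "Emit:" as name(argument=value, ...) on one line, values as JSON. carry_out: Moves the arm, as the interface text tells. Its arguments: {"type":"object","properties":{"moves":{"type":"array","items":{"type":"object","properties":{"tx":{"type":"number","minimum":-1,"maximum":1},"ty":{"type":"number","minimum":-1,"maximum":1},"tz":{"type":"number","minimum":-1,"maximum":1},"twist":{"type":"number","minimum":-1,"maximum":1},"fingers":{"type":"number"}}}}},"required":["moves"]}

```bash
mkdir -p pics
python3 - <<'E'
from cell import ctrl, eyes, job
import cv2
s=ctrl.read_state()
for k in ("clock","eef_pos","tool_rot","width","force"): print(k,s[k])
print(ctrl.tips_ahead)
for n in("scene","top"):
    d=eyes.get_image(n); cv2.imwrite(f"pics/{n}0.png",d["color"]); print(n,{k:v for k,v in d.items() if k!="color"})
E
```

```text
clock 0.0
eef_pos [178.68540713 624.32788217 241.37889571]
tool_rot [-3.13968086e+00  4.82915083e-05  2.86279686e+00]
width 85.6238567298009
force [-0.48102967  0.61939354  0.85942911]
11.0
scene {'fovy': 52.89888098933019, 'cx': 322.38683302448527, 'cy': 233.79410858157536, 'world_from_camera': array([[ 6.95847978e-01,  4.37704718e-01, -5.69394565e-01,
         9.15332451e+01],
       [-7.17813305e-01,  3.98222526e-01, -5.71106713e-01,
        -5.29089607e+02],
       [-2.32303603e-02,  8.06122447e-01,  5.91292610e-01,
         6.17849322e+02],
       [ 0.00000000e+00,  0.00000000e+00,  0.00000000e+00,
         1.00000000e+00]])}
top {'fovy': 43.239269919836424, 'cx': 316.2084782531761, 'cy': 240.4851596753654, 'world_from_camera': array([[-1.71221892e-02,  9.86222659e-01, -1.64534793e-01,
         3.81571097e+02],
       [-9.99843971e-01, -1.76034523e-02, -1.46720287e-03,
        -2.04469841e+01],
       [-4.34336910e-03,  1.64483999e-01,  9.86370189e-01,
         1.27657613e+03],
       [ 0.00000000e+00,  0.00000000e+00,  0.00000000e+00,
         1.00000000e+00]])}
```

View pics/scene0.png

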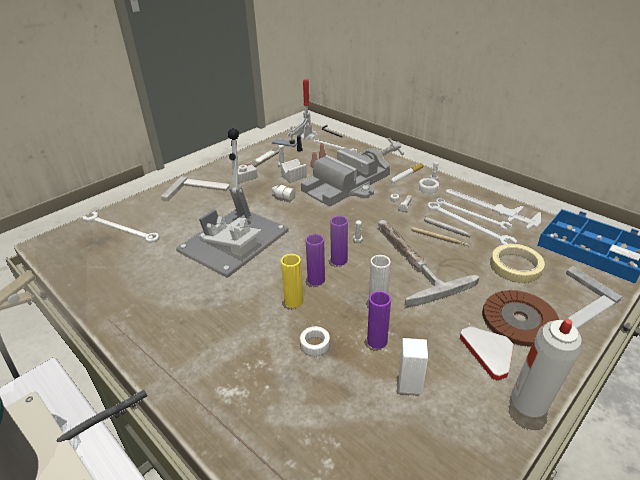

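View pics/top0.png

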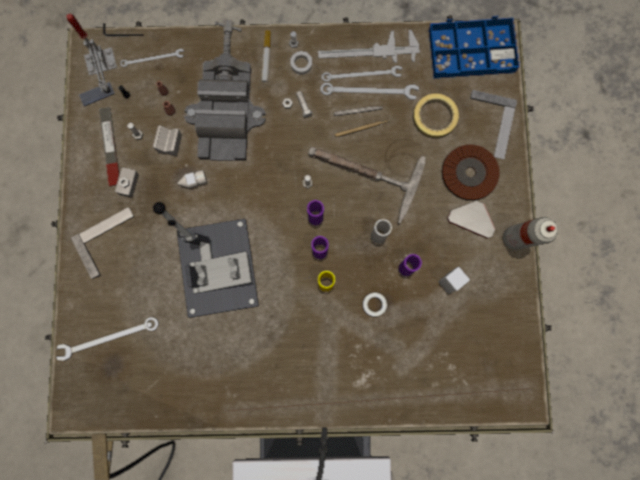

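Run:
```python
import cv2,numpy as np
a=cv2.imread("pics/top0.png")[190:330,140:280]; b=cv2.imread("pics/scene0.png")[120:280,170:330]
c=np.hstack([cv2.resize(a,(400,400),interpolation=2),cv2.resize(b,(400,400),interpolation=2)])
cv2.imwrite("pics/c0.png",c)
```

```text
(no output)
```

View pics/c0.png

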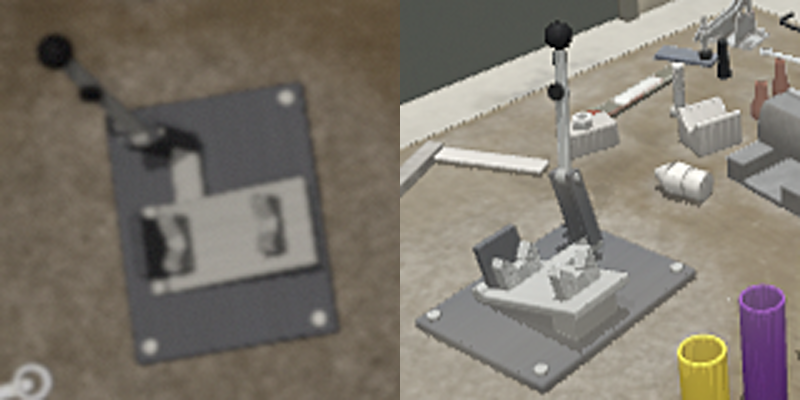

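The top view shows the steel tube's rim at about (382,228). The cradle's V rests are at about (201,275) and (234,268), with the stop on the left (+y), and the knob at (159,208). In the scene view the tube's top is at about (380,262) and the knob at (233,133).

```bash
cat > h.py <<'E'
import numpy as np, cv2
def ray(d,u,v):
    f=240/np.tan(np.radians(d["fovy"]/2)); M=d["world_from_camera"]
    return M[:3,3], M[:3,:3]@np.array([(u-d["cx"])/f,-(v-d["cy"])/f,-1.])
def onz(d,u,v,z):
    o,r=ray(d,u,v); return o+r*(z-o[2])/r[2]
def proj(d,p):
    f=240/np.tan(np.radians(d["fovy"]/2)); M=d["world_from_camera"]
    c=M[:3,:3].T@(np.asarray(p,float)-M[:3,3]); return np.array([d["cx"]-f*c[0]/c[2],d["cy"]+f*c[1]/c[2]])
def tri(d1,p1,d2,p2):
    o1,r1=ray(d1,*p1); o2,r2=ray(d2,*p2)
    k=np.linalg.lstsq(np.c_[r1,-r2],o2-o1,rcond=None)[0]
    a,b=o1+k[0]*r1,o2+k[1]*r2; return (a+b)/2,np.linalg.norm(a-b)
def blob(img,mask_fn,x0,y0,x1,y1):
    m=mask_fn(cv2.cvtColor(img[y0:y1,x0:x1],cv2.COLOR_BGR2HSV)).astype(np.uint8)
    cs=max(cv2.findContours(m,cv2.RETR_EXTERNAL,cv2.CHAIN_APPROX_NONE)[0],key=cv2.contourArea)
    return cs.reshape(-1,2)+[x0,y0]
E
python3 - <<'E'
from h import *; from cell import eyes
S=eyes.get_image("scene");T=eyes.get_image("top")
s,t=S["color"],T["color"]
dark=lambda h:h[...,2]<60
for n,im,b in(("S",s,(222,122,245,143)),("T",t,(148,198,168,216))):
    c=blob(im,dark,*b); print("knob",n,cv2.minEnclosingCircle(c.astype(np.float32)),cv2.contourArea(c))
ks=cv2.minEnclosingCircle(blob(s,dark,222,122,245,143).astype(np.float32))[0];kt=cv2.minEnclosingCircle(blob(t,dark,148,198,168,216).astype(np.float32))[0]
print("knob",tri(S,ks,T,kt))
# tube
for n,im,b in(("S",s,(360,245,400,310)),("T",t,(368,214,397,248))):
    h=cv2.cvtColor(im[b[1]:b[3],b[0]:b[2]],cv2.COLOR_BGR2HSV); print(n); 
    m=((h[...,1]<55)&(h[...,2]>105)).astype(int)
    for r in m: print("".join(".#"[k] for k in r))
# screw holes on base plate in top (bright on dark)
g=cv2.cvtColor(t,cv2.COLOR_BGR2GRAY)
m=((cv2.cvtColor(t,cv2.COLOR_BGR2HSV)[...,2])>140).astype(np.uint8)
n,l,st,ce=cv2.connectedComponentsWithStats(m[205:330,170:270])
print([(st[i,4],ce[i]+[170,205]) for i in range(1,n) if st[i,4]<40])
E
```

```text
knob S ((233.0, 133.5), 5.590270042419434) 78.5
knob T ((159.0, 208.0), 6.708303928375244) 114.5
knob (array([628.48347922, 267.5742463 , 193.46423434]), np.float64(1.8406107566973255))
S
............##.##.#....##########.......
...............#..#....###########......
......................#..#########......
..#..................##.###########.....
..#....#............#################...
#...................#.#..############...
###....#..............#..#############..
.........#............##################
....#....#..............####.###########
#.................###.......############
...............###########...###########
.............###############..##########
...........##################...########
##...#.##..###################...#######
###..####.####################.....#####
##..####..#####################....#.###
#########.#####################..#....##
######.##.#####################..#.#..##
####......#####################..###...#
####......#####################.#####.##
####.#....##############################
####......##############################
.####.....
[... 2344 characters left out ...]
###.......
.........#############.......
...........#########.........
..............##.............
.............................
.............................
.............................
.............................
.............................
.............................
.............................
.............................
.............................
.............................
.............................
[(np.int32(15), array([239.6, 223.6])), (np.int32(8), array([192.25, 263.75])), (np.int32(14), array([201.5       , 274.71428571])), (np.int32(10), array([195.2, 290. ])), (np.int32(19), array([251.21052632, 301.        ])), (np.int32(16), array([192.125 , 310.6875]))]
```

Run:
```python
import cv2,numpy as np
a=cv2.imread("pics/top0.png")[250:305,180:255]; b=cv2.imread("pics/scene0.png")[190:260,185:280]
c=np.hstack([cv2.resize(a,(400,293),interpolation=0),cv2.resize(b,(398,293),interpolation=0)])
cv2.imwrite("pics/c1.png",c)
```

```text
(no output)
```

View pics/c1.png

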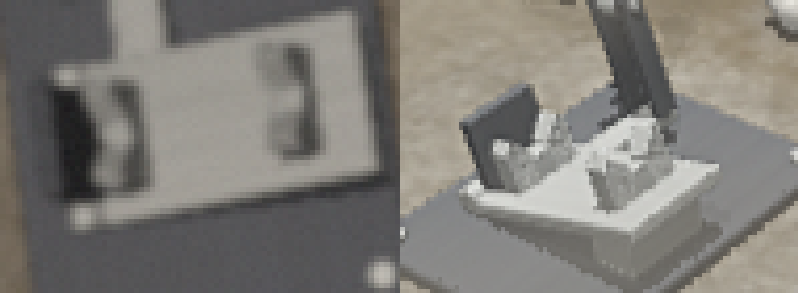

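The crop shows the stop's top edge (scene about (200,219) to (217,210)), the plate's right corners (top about (246,252) and (252,282)) and two low-end screws (192,264) and (196,290).

```bash
cat >> h.py <<'E'
def seatR(yaw):
    c,s=np.cos(yaw),np.sin(yaw); a=np.radians(15)
    Rx=np.array([[1,0,0],[0,np.cos(a),np.sin(a)],[0,-np.sin(a),np.cos(a)]])  # y goes down
    return np.array([[c,-s,0],[s,c,0],[0,0,1]])@Rx
E
python3 - <<'E'
from h import *; from cell import eyes
S=eyes.get_image("scene");T=eyes.get_image("top")
p=onz(T,383,227.3,98); print("tube",p,proj(S,p),"base px",proj(S,[p[0],p[1],0]))
A,B,C=[onz(T,*q,10) for q in((239.6,223.6),(251.2,301),(192.1,310.7))]
print("screws",A,B,C,np.linalg.norm(A-B),np.linalg.norm(B-C),"centre",(A+C)/2)
y1=np.arctan2(*(A-B)[1::-1]);v=C-B; y2=np.arctan2(-v[0],v[1]); print("yaws",y1,y2)
m=onz(T,193.95,277.15,20); n=onz(T,248.95,267.05,47); v=m-n; print("mid line",m,n,np.arctan2(-v[0],v[1]), np.linalg.norm(onz(T,246,252.2,47)-onz(T,251.9,281.9,47)))
yaw=(y1+y2)/2; O=(A+C)/2; O[2]=68; R=seatR(yaw)
k,_=tri(S,(233,133.5),T,(159,208)); q=R.T@(k-O); print("knob in seat",q,"r",np.hypot(q[0]-72,q[2]-26),"theta",np.arctan2(q[2]-26,72-q[0]))
q=R.T@(np.array([m,n])-O).T; print("mid in seat",q.T)
for c in((-22,49,4),(22,49,4),(-22,58,4),(22,58,4),(0,36,-8),(0,-36,-8)): 
    w=O+R@np.array(c); print(c,w,proj(S,w),proj(T,w))
E
```

```text
tube [ 602.26274935 -151.33180463   98.        ] [379.46965434 260.51494063] base px [376.93550044 302.4517103 ]
screws [632.24430656 144.083632    10.        ] [467.26761887 119.26047537  10.        ] [449.26794305 242.34059198  10.        ] 166.83373935430436 124.38932202957655 centre [540.75612481 193.21211199  10.        ]
yaws 0.14934432464090466 0.1452141697190571
mid line [518.25380121 237.56213709  20.        ] [534.07342318 119.81846943  47.        ] 0.1335566492865289 62.529144800399116
knob in seat [ 97.69006671  26.14306282 136.89514587] r 113.8319502832432 theta 1.7984415719452786
mid in seat [[-15.75046345  57.98801444 -34.15541502]
 [-17.38067954 -63.74287594 -38.82065192]]
(-22, 49, 4) [511.89676552 237.82570494  59.1815701 ] [205.08482942 215.10188278] [189.81991351 278.25582033]
(22, 49, 4) [555.4204216 244.2825897  59.1815701] [220.25098779 205.54837129] [187.01095378 256.9552958 ]
(-22, 58, 4) [510.62104175 246.42492337  56.85219869] [202.39288637 214.73395684] [185.80124896 279.07742966]
(22, 58, 4) [554.14469784 252.88180814  56.85219869] [217.551638   205.24150985] [183.02047031 257.80843937]
(0, 36, -8) [535.95707787 225.56084917  50.95510777] [218.59729544 215.77980212] [196.88393173 266.80668704]
(0, -36, -8) [546.16286801 156.76710168  69.59007901] [241.60024557 218.87040968] [229.31147949 260.03889343]
```

Run:
```python
from h import *; from cell import eyes
S=eyes.get_image("scene");T=eyes.get_image("top")
yaw=.146;R=seatR(yaw);O=np.array([540.76,193.21,68])+R@np.array([-16.5,0,0]);O[2]=68
def prof(D,xs,z,ys):
    g=cv2.cvtColor(D["color"],cv2.COLOR_BGR2GRAY)
    P=np.array([[proj(D,O+R@np.array([x,y,z])) for y in ys] for x in xs],np.float32)
    return cv2.remap(g,P[...,0],P[...,1],cv2.INTER_LINEAR).mean(0).round().astype(int)
ys=np.arange(-60,76,2)
for nm,D in(("T",T),("S",S)):
  print(nm,"stop top z4"); print([f"{y}:{v}" for y,v in zip(ys,prof(D,np.linspace(-16,16,9),4,ys)) if y>20])
  print("V tops z-8"); print([f"{y}:{v}" for y,v in zip(ys,prof(D,[-19,-18,18,19],-8,ys))])
xs=np.arange(-50,52,2)
print("plate x profile"); g=[ (x,v) for x,v in zip(xs,[prof(T,[x],-36,np.arange(-15,16,3)).mean().round() for x in xs])]; print(g)
```

```text
T stop top z4
['22:120', '24:127', '26:128', '28:124', '30:112', '32:92', '34:68', '36:48', '38:38', '40:34', '42:33', '44:34', '46:40', '48:55', '50:67', '52:72', '54:73', '56:75', '58:80', '60:83', '62:83', '64:84', '66:91', '68:100', '70:106', '72:108', '74:109']
V tops z-8
['-60:157', '-58:156', '-56:152', '-54:137', '-52:117', '-50:100', '-48:92', '-46:94', '-44:105', '-42:117', '-40:122', '-38:120', '-36:124', '-34:132', '-32:140', '-30:151', '-28:156', '-26:157', '-24:157', '-22:156', '-20:156', '-18:157', '-16:157', '-14:156', '-12:158', '-10:157', '-8:158', '-6:157', '-4:156', '-2:157', '0:157', '2:157', '4:156', '6:157', '8:156', '10:157', '12:157', '14:152', '16:140', '18:123', '20:109', '22:98', '24:91', '26:94', '28:106', '30:118', '32:127', '34:127', '36:122', '38:111', '40:88', '42:66', '44:52', '46:44', '48:40', '50:37', '52:41', '54:54', '56:64', '58:69', '60:72', '62:76', '64:81', '66:84', '68:83', '70:84', '72:92', '74:100']
S stop top z4
['22:111', '24:108', '26:106', '28:102', '30:100', '32:95', '34:92', '36:87', '38:84', '40:86', '42:94', '44:107', '46:120', '48
[... 1940 characters left out ...]
(152.0)), (np.int64(12), np.float64(152.0)), (np.int64(14), np.float64(154.0)), (np.int64(16), np.float64(155.0)), (np.int64(18), np.float64(156.0)), (np.int64(20), np.float64(156.0)), (np.int64(22), np.float64(155.0)), (np.int64(24), np.float64(155.0)), (np.int64(26), np.float64(154.0)), (np.int64(28), np.float64(153.0)), (np.int64(30), np.float64(144.0)), (np.int64(32), np.float64(120.0)), (np.int64(34), np.float64(94.0)), (np.int64(36), np.float64(85.0)), (np.int64(38), np.float64(85.0)), (np.int64(40), np.float64(85.0)), (np.int64(42), np.float64(86.0)), (np.int64(44), np.float64(86.0)), (np.int64(46), np.float64(86.0)), (np.int64(48), np.float64(85.0)), (np.int64(50), np.float64(85.0))]
```

Emit:
carry_out(moves=[{"twist": 0.052,"fingers": 1},{"twist": 0.052,"fingers": 1},{"twist": 0.052,"fingers": 1},{"twist": 0.052,"fingers": 1},{"twist": 0.052,"fingers": 1},{"twist": 0.052,"fingers": 1},{"twist": 0.053,"fingers": 1},{"tx": -0.07,"ty": 0.025,"fingers": 1},{"tx": -0.138,"ty": 0.051,"fingers": 1},{"tx": -0.138,"ty": 0.051,"fingers": 1},{"tx": -0.138,"ty": 0.051,"fingers": 1}])

```text
validation failed for argument at $.mo...
```

Emit:
carry_out(moves=[{"tx": 0,"ty": 0,"tz": 0,"twist": 0.052,"fingers": 1.0},{"tx": 0,"ty": 0,"tz": 0,"twist": 0.052,"fingers": 1.0}])

```text
clock: 0.65
eef_pos: [178.9, 624.9, 242.3]
tool_rot: [-3.142, -0.0, 2.531]
force: [0.6, -0.3, -0.7]
width: 85.0
gripper_force: 0.0
```

Emit:
carry_out(moves=[{"tx": 0,"ty": 0,"tz": 0,"twist": 0.052,"fingers": 1},{"tx": 0,"ty": 0,"tz": 0,"twist": 0.052,"fingers": 1},{"tx": 0,"ty": 0,"tz": 0,"twist": 0.052,"fingers": 1},{"tx": 0,"ty": 0,"tz": 0,"twist": 0.052,"fingers": 1},{"tx": 0,"ty": 0,"tz": 0,"twist": 0.052,"fingers": 1},{"tx": -0.07,"ty": 0.025,"tz": 0,"twist": 0,"fingers": 1},{"tx": -0.138,"ty": 0.051,"tz": 0,"twist": 0,"fingers": 1},{"tx": -0.138,"ty": 0.051,"tz": 0,"twist": 0,"fingers": 1},{"tx": -0.138,"ty": 0.051,"tz": 0,"twist": 0,"fingers": 1},{"tx": -0.138,"ty": 0.051,"tz": 0,"twist": 0,"fingers": 1},{"tx": -0.138,"ty": 0.051,"tz": 0,"twist": 0,"fingers": 1},{"tx": -0.138,"ty": 0.051,"tz": 0,"twist": 0,"fingers": 1}])

```text
clock: 2.15
eef_pos: [317.6, 372.1, 242.6]
tool_rot: [3.141, -0.001, 1.719]
force: [0.6, 0.5, -1.1]
width: 85.3
gripper_force: 0.0
```

Emit:
carry_out(moves=[{"tx": -0.138,"ty": 0.051,"tz": 0,"twist": 0,"fingers": 1},{"tx": -0.138,"ty": 0.051,"tz": 0,"twist": 0,"fingers": 1},{"tx": -0.138,"ty": 0.051,"tz": 0,"twist": 0,"fingers": 1},{"tx": -0.138,"ty": 0.051,"tz": 0,"twist": 0,"fingers": 1},{"tx": -0.138,"ty": 0.051,"tz": 0,"twist": 0,"fingers": 1},{"tx": -0.138,"ty": 0.051,"tz": 0,"twist": 0,"fingers": 1},{"tx": -0.138,"ty": 0.051,"tz": 0,"twist": 0,"fingers": 1},{"tx": -0.138,"ty": 0.051,"tz": 0,"twist": 0,"fingers": 1},{"tx": -0.138,"ty": 0.051,"tz": 0,"twist": 0,"fingers": 1},{"tx": -0.138,"ty": 0.051,"tz": 0,"twist": 0,"fingers": 1},{"tx": 0,"ty": 0,"tz": 0,"twist": 0,"fingers": 1},{"tx": 0,"ty": 0,"tz": 0,"twist": 0,"fingers": 1}])

```text
clock: 3.65
eef_pos: [529.0, -13.0, 242.1]
tool_rot: [-3.141, -0.001, 1.719]
force: [-0.1, 0.4, -0.7]
width: 85.7
gripper_force: 0.0
```

Emit:
carry_out(moves=[{"tx": -0.123,"ty": 0.0435,"tz": 0,"twist": 0,"fingers": 1},{"tx": -0.123,"ty": 0.0435,"tz": 0,"twist": 0,"fingers": 1},{"tx": -0.123,"ty": 0.0435,"tz": 0,"twist": 0,"fingers": 1},{"tx": -0.123,"ty": 0.0435,"tz": 0,"twist": 0,"fingers": 1},{"tx": 0,"ty": 0,"tz": 0.157,"twist": 0,"fingers": 1},{"tx": 0,"ty": 0,"tz": 0.157,"twist": 0,"fingers": 1},{"tx": 0,"ty": 0,"tz": 0,"twist": 0,"fingers": 1},{"tx": 0,"ty": 0,"tz": 0,"twist": 0,"fingers": 1}])

```text
clock: 4.65
eef_pos: [604.0, -151.2, 149.6]
tool_rot: [3.14, 0.001, 1.721]
force: [0.5, -0.4, 0.4]
width: 85.5
gripper_force: 0.0
```

Run:
```python
from h import *; from cell import eyes
S=eyes.get_image("scene");T=eyes.get_image("top")
cv2.imwrite("pics/g0.png",np.hstack([cv2.resize(T["color"][170:290,320:440],(400,400)),cv2.resize(S["color"][180:340,300:460],(400,400))]))
```

```text
(no output)
```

View pics/g0.png

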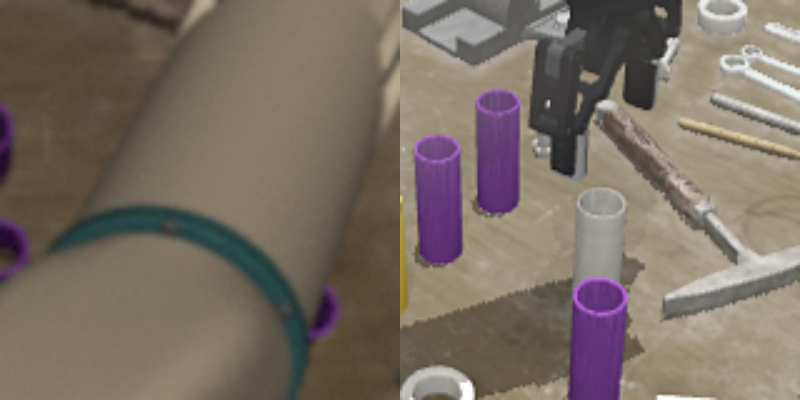

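The gripper is straddling the tube (crop (600,205)) and nothing else is under the fingers. Next I descend and close.

Emit:
carry_out(moves=[{"tx": 0,"ty": 0,"tz": 0.12,"twist": 0,"fingers": 1},{"tx": 0,"ty": 0,"tz": 0.12,"twist": 0,"fingers": 1},{"tx": 0,"ty": 0,"tz": 0.075,"twist": 0,"fingers": 1},{"tx": 0,"ty": 0,"tz": 0,"twist": 0,"fingers": 0.6},{"tx": 0,"ty": 0,"tz": 0,"twist": 0,"fingers": 0.5},{"tx": 0,"ty": 0,"tz": 0,"twist": 0,"fingers": 0},{"tx": 0,"ty": 0,"tz": 0,"twist": 0,"fingers": 0},{"tx": 0,"ty": 0,"tz": 0,"twist": 0,"fingers": 0},{"tx": 0,"ty": 0,"tz": 0,"twist": 0,"fingers": 0},{"tx": 0,"ty": 0,"tz": 0,"twist": 0,"fingers": 0},{"tx": 0,"ty": 0,"tz": 0,"twist": 0,"fingers": 0}])

```text
clock: 6.12
eef_pos: [604.2, -152.2, 55.4]
tool_rot: [3.139, 0.001, 1.719]
force: [-1.2, 0.1, 6.3]
width: 31.5
gripper_force: 59.0
```

Emit:
carry_out(moves=[{"tx": 0,"ty": 0,"tz": -0.08,"twist": 0,"fingers": 0},{"tx": 0,"ty": 0,"tz": -0.17,"twist": 0,"fingers": 0},{"tx": 0,"ty": 0,"tz": -0.17,"twist": 0,"fingers": 0},{"tx": 0,"ty": 0,"tz": -0.16,"twist": 0,"fingers": 0},{"tx": 0.08,"ty": -0.007,"tz": 0,"twist": 0,"fingers": 0},{"tx": 0.15,"ty": -0.009,"tz": 0,"twist": 0,"fingers": 0},{"tx": 0.15,"ty": -0.009,"tz": 0,"twist": 0,"fingers": 0},{"tx": 0.15,"ty": -0.009,"tz": 0,"twist": 0,"fingers": 0},{"tx": 0.15,"ty": -0.009,"tz": 0,"twist": 0,"fingers": 0},{"tx": 0.15,"ty": -0.009,"tz": 0,"twist": 0,"fingers": 0},{"tx": 0.15,"ty": -0.009,"tz": 0,"twist": 0,"fingers": 0},{"tx": 0.15,"ty": -0.009,"tz": 0,"twist": 0,"fingers": 0}])

```text
clock: 7.62
eef_pos: [531.4, 181.7, 228.0]
tool_rot: [3.141, -0.0, 1.719]
force: [0.1, -0.4, -0.3]
width: 31.6
gripper_force: 59.6
```

Emit:
carry_out(moves=[{"tx": 0.15,"ty": -0.009,"tz": 0,"twist": 0,"fingers": 0},{"tx": 0.15,"ty": -0.009,"tz": 0,"twist": 0,"fingers": 0},{"tx": 0.02,"ty": -0.002,"tz": 0,"twist": 0,"fingers": 0},{"tx": 0,"ty": 0,"tz": 0,"twist": 0,"fingers": 0},{"tx": 0,"ty": 0,"tz": 0,"twist": 0,"fingers": 0}])

```text
clock: 8.25
eef_pos: [512.4, 272.4, 227.8]
tool_rot: [3.141, 0.001, 1.717]
force: [0.6, -0.4, -0.1]
width: 31.3
gripper_force: 59.6
```

Emit:
carry_out(moves=[{"tx": 0,"ty": 0,"tz": 0.15,"twist": 0,"fingers": 0},{"tx": 0,"ty": 0,"tz": 0.15,"twist": 0,"fingers": 0},{"tx": 0,"ty": 0,"tz": 0.1,"twist": 0,"fingers": 0},{"tx": 0,"ty": 0,"tz": 0.05,"twist": 0,"fingers": 0},{"tx": 0,"ty": 0,"tz": 0,"twist": 0,"fingers": 0}])

```text
clock: 8.88
eef_pos: [512.0, 273.2, 92.2]
tool_rot: [-3.141, 0.001, 1.718]
force: [-0.5, 0.8, -0.9]
width: 31.3
gripper_force: 59.6
```

Run:
```python
from h import *; from cell import eyes
S=eyes.get_image("scene")
cv2.imwrite("pics/g1.png",cv2.resize(S["color"][110:270,160:340],(720,640))[40:])
```

```text
(no output)
```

View pics/g1.png

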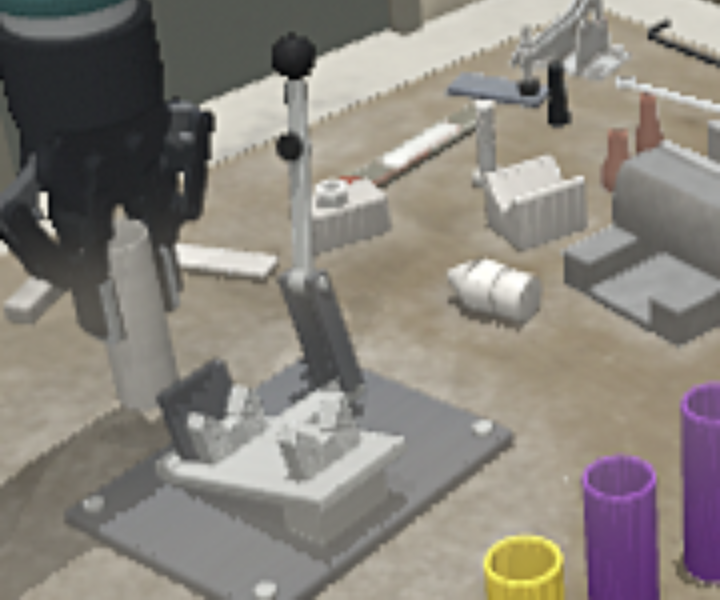

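The tube hangs upright just outside the stop (crop tube (140,320), stop (200,400)), as planned. I'll tilt it by moving upslope over the stop's edge.

Emit:
carry_out(moves=[{"tx": -0.02,"ty": 0,"tz": 0,"twist": 0,"fingers": 0},{"tx": -0.02,"ty": 0,"tz": 0,"twist": 0,"fingers": 0},{"tx": -0.02,"ty": 0,"tz": 0,"twist": 0,"fingers": 0},{"tx": -0.015,"ty": 0,"tz": 0,"twist": 0,"fingers": 0},{"tx": -0.015,"ty": 0,"tz": 0,"twist": 0,"fingers": 0}])

```text
clock: 9.55
eef_pos: [515.4, 257.2, 94.3]
tool_rot: [3.138, -0.013, 1.724]
force: [-2.1, 16.5, 5.5]
width: 31.5
gripper_force: 59.4
```

Emit:
carry_out(moves=[{"tx": -0.02,"ty": 0,"tz": 0,"twist": 0,"fingers": 0},{"tx": -0.02,"ty": 0,"tz": 0,"twist": 0,"fingers": 0},{"tx": -0.02,"ty": 0,"tz": 0,"twist": 0,"fingers": 0},{"tx": 0,"ty": 0,"tz": 0,"twist": 0,"fingers": 0}])

```text
clock: 10.05
eef_pos: [518.6, 237.7, 94.5]
tool_rot: [3.138, -0.01, 1.723]
force: [-2.0, 12.8, 4.2]
width: 31.7
gripper_force: 60.4
```

Emit:
carry_out(moves=[{"tx": -0.02,"ty": 0,"tz": 0,"twist": 0,"fingers": 0},{"tx": -0.02,"ty": 0,"tz": 0,"twist": 0,"fingers": 0},{"tx": -0.02,"ty": 0,"tz": 0,"twist": 0,"fingers": 0},{"tx": -0.02,"ty": 0,"tz": 0,"twist": 0,"fingers": 0},{"tx": -0.02,"ty": 0,"tz": 0,"twist": 0,"fingers": 0},{"tx": 0,"ty": 0,"tz": 0,"twist": 0,"fingers": 0}])

```text
clock: 10.8
eef_pos: [523.1, 203.9, 94.0]
tool_rot: [3.14, -0.006, 1.721]
force: [-2.9, 6.4, 6.8]
width: 31.6
gripper_force: 59.6
```

Emit:
carry_out(moves=[{"tx": 0,"ty": 0,"tz": -0.05,"twist": 0,"fingers": 0},{"tx": 0,"ty": 0,"tz": -0.08,"twist": 0,"fingers": 0},{"tx": -0.04,"ty": 0,"tz": 0,"twist": 0,"fingers": 0},{"tx": -0.047,"ty": 0,"tz": 0,"twist": 0,"fingers": 0},{"tx": 0,"ty": 0,"tz": 0,"twist": 0,"fingers": 0},{"tx": 0,"ty": 0,"tz": 0,"twist": 0,"fingers": 0}])

```text
clock: 11.55
eef_pos: [526.5, 174.0, 131.0]
tool_rot: [-3.14, -0.0, 1.719]
force: [-0.1, 0.8, -1.3]
width: 31.5
gripper_force: 59.5
```

Run:
```python
from h import *; from cell import eyes
S=eyes.get_image("scene")
cv2.imwrite("pics/g2.png",cv2.resize(S["color"][110:270,160:340],(720,640))[40:])
```

```text
(no output)
```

View pics/g2.png

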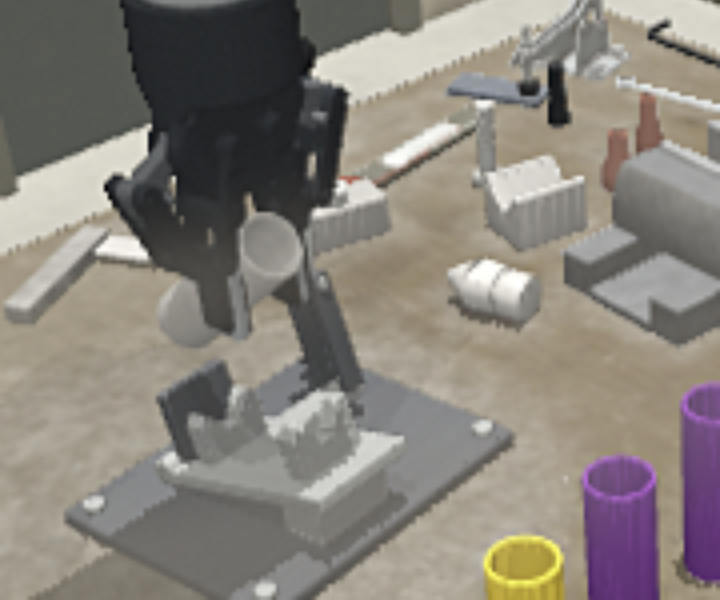

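The tube is held at a slope of about 30° to the horizontal above the cradle: upper end at crop (272,245), i.e. px (228,181), lower end near (190,315), clear of the stop. I'll check the upper end's position numerically.

Run:
```python
from h import *; from cell import eyes
S=eyes.get_image("scene"); O=np.array([525.4,188.9,0]); ex=np.array([.989,.1455,0]); ey=np.array([-.1455,.989,0])
for p in((228,181.25),):
    o,r=ray(S,*p); k=((O-o)@ex-1.1)/(r@ex); w=o+k*r; print(w,"along",(w-O)@ey)
for q in((-44.9,156.3),(-39,162)): print(proj(S,O+ex*-1.1+ey*q[0]+[0,0,q[1]]))
g=cv2.cvtColor(S["color"],cv2.COLOR_BGR2HSV)[168:196,215:240]
print(g[...,2])
```

```text
[528.9115199  157.47118088 164.08020843] along -31.594028258276886
[233.63614044 186.81012542]
[230.96894293 183.30320511]
[[ 51  46  43  45  41  43  74 105  40  45  45  44  45  47  47  48  47  48
   44  47  52  50  50  65  51]
 [ 52  47  45  45  43  49 110 114  39  44  45  46  46  51  47  48  47  45
   48  49  48  49  50  58  50]
 [ 51  49  46  46  45  52 124 169  34  43  44  48  55  60  54  49  49  48
   51  49  51  52  49  46  43]
 [ 52  48  47  51  48  50 121 180  90  39  43  51  57  60  57  49  51  51
   51  51  53  50  44  44  91]
 [ 54  52  48  50  47  51 119 175  97  32  65  72  47  51  54  50  51  54
   55  54  53  48  62 164 239]
 [ 55  52  51  51  47  52 122 182 162 155 156 158 158 128  69  46  49  52
   54  55  54  52 111 217 251]
 [ 56  55  53  52  48  54 123 176 144 134 136 140 146 146 152 125  60  47
   53  59  56  54 110 184 179]
 [ 57  56  54  54  48  59 137 135 120 121 125 129 134 141 150 153 157  89
   48  58  56  61 119 134 126]
 [ 60  57  53  50  52 102 128 117 121 126 130 133 137 139 142 149 161 160
   86  51  53  65 145 128 141]
 [ 62  56  53  55  92 163 123 12
[... 1263 characters left out ...]
41 138 140 147 148 149 149 148 122  80
   61  93 127  87 110 114 114]
 [ 74  83 138 128 121  96 131 142 139 137 136 134 130 131 127 100  69  65
   67  96 128  87  86  95 130]
 [ 75  79 125 130 121  86 108 141 136 133 133 131 128 126 100  71  67  69
   69  86 130 104  76  90 117]
 [ 76  75 106 132 125 100 103 142 135 131 128 127 122  91  71  67  70  70
   67  74 132 123  77  83  93]
 [ 77  75 101 134 127 120  88 141 132 127 124 124  97  60  63  66  69  69
   66  71 134 129  77  80  88]
 [ 76  76 102 134 127 125  78 136 127 122 135 154 146 113  70  59  63  67
   65  69 119 106  75  79  90]
 [ 76  74  93 134 129 124  86 130 121 132 151 153 153 147 141 114  71  59
   64  64  89  81  70  79  88]]
```

Run:
```python
from h import *; from cell import eyes
S=eyes.get_image("scene"); O=np.array([525.4,188.9,0]); ex=np.array([.989,.1455,0]); ey=np.array([-.1455,.989,0])
P=lambda a,z,l=-1.1: proj(S,O+ex*l+ey*a+[0,0,z]).round(1)
print("TCP",P(-14.9,131),"tip",P(-14.9,120), "tipfinger", P(-14.9,120,-19),P(-14.9,120,17))
for ph in(34,45,60,70):
    s,c=np.sin(np.radians(ph)),np.cos(np.radians(ph))
    print(ph,"low",P(-14.9+63.4*s,139-63.4*c),"up",P(-14.9-34.6*s,139+34.6*c))
k=S["color"][165:210,190:245]; cv2.imwrite("pics/g3.png",cv2.resize(k,(660,540),interpolation=0))
```

```text
TCP [224.2 193.7] tip [225.  198.5] tipfinger [218.4 202.6] [231.5 194.4]
34 low [214.9 207.4] up [228.7 180. ]
45 low [211.1 202.8] up [231.  182.7]
60 low [206.6 195.8] up [233.6 186.8]
70 low [204.1 190.9] up [235.  189.7]
```

View pics/g3.png

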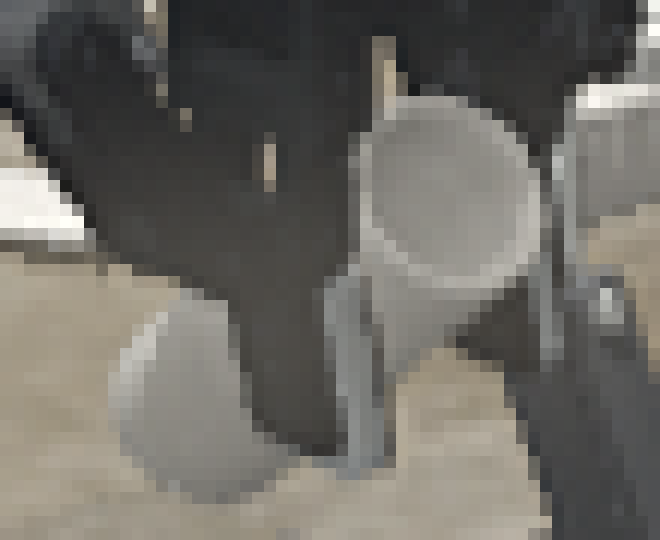

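The upper end is at px (227.7,180.8) and the lower end at about (207,198). That puts the tilt near 49° from vertical, with the tube a few mm higher in the pads. I'll now land the lower corner on the lower V and let the cradle turn the tube down.

Emit:
carry_out(moves=[{"tx": 0.03,"ty": 0.004,"tz": 0,"twist": 0,"fingers": 0},{"tx": 0,"ty": 0,"tz": 0.07,"twist": 0,"fingers": 0},{"tx": 0,"ty": 0,"tz": 0.05,"twist": 0,"fingers": 0},{"tx": 0,"ty": 0,"tz": 0.02,"twist": 0,"fingers": 0},{"tx": 0,"ty": 0,"tz": 0.02,"twist": 0,"fingers": 0},{"tx": 0,"ty": 0,"tz": 0,"twist": 0,"fingers": 0}])

```text
clock: 12.45
eef_pos: [527.2, 180.4, 84.8]
tool_rot: [3.142, 0.003, 1.717]
force: [-2.2, -6.2, 11.2]
width: 31.6
gripper_force: 61.3
```

Emit:
carry_out(moves=[{"tx": -0.004,"ty": 0,"tz": 0.015,"twist": 0,"fingers": 0},{"tx": -0.004,"ty": 0,"tz": 0.015,"twist": 0,"fingers": 0},{"tx": -0.004,"ty": 0,"tz": 0.015,"twist": 0,"fingers": 0},{"tx": 0,"ty": 0,"tz": 0,"twist": 0,"fingers": 0}])

```text
clock: 12.95
eef_pos: [528.1, 174.0, 71.5]
tool_rot: [3.141, 0.006, 1.715]
force: [-2.4, -13.2, 12.8]
width: 31.5
gripper_force: 61.7
```

Emit:
carry_out(moves=[{"tx": -0.006,"ty": 0,"tz": 0.015,"twist": 0,"fingers": 0},{"tx": -0.006,"ty": 0,"tz": 0.015,"twist": 0,"fingers": 0},{"tx": 0,"ty": 0,"tz": 0.01,"twist": 0,"fingers": 0},{"tx": 0,"ty": 0,"tz": 0,"twist": 0,"fingers": 0}])

```text
clock: 13.45
eef_pos: [529.0, 170.3, 59.3]
tool_rot: [3.141, 0.006, 1.715]
force: [-0.6, -13.0, 10.5]
width: 32.0
gripper_force: 60.9
```

Run:
```python
from h import *; from cell import eyes
S=eyes.get_image("scene")
cv2.imwrite("pics/g4.png",cv2.resize(S["color"][165:245,180:280],(800,600)[:2] if 0 else (750,600),interpolation=2))
```

```text
(no output)
```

View pics/g4.png

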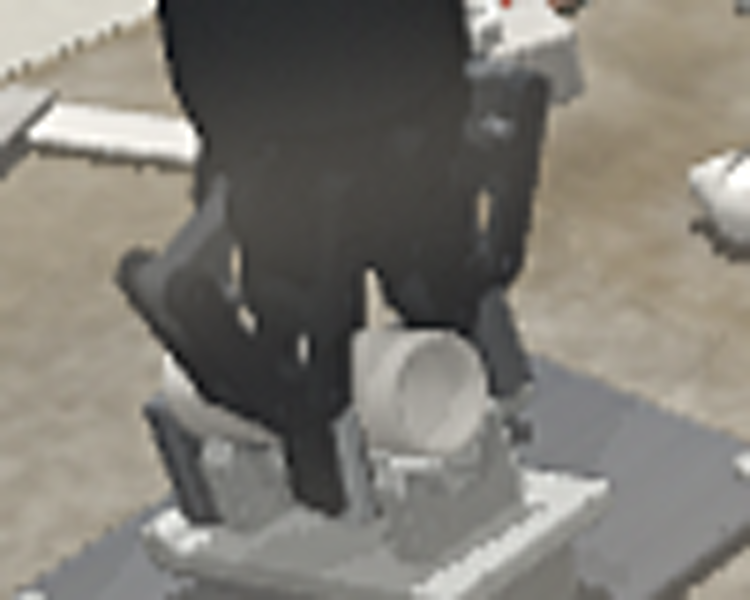

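The tube lies in both Vs or nearly so: upper end face at crop (427,391), px (236.9,217.1), lower end behind the stop's edge. I'll check numerically whether it is seated.

```bash
cat >> h.py <<'E'
O=np.array([525.4,188.9,68.]); R=seatR(.146)
E
python3 - <<'E'
from h import *; from cell import eyes
S=eyes.get_image("scene")
for y in(-49,-53):
  for z in (0,3,6): print(y,z,proj(S,O+R@np.array([0,y,z])).round(1))
print("V",proj(S,O+R@np.array([-16,-42,-8])),proj(S,O+R@np.array([16,-42,-8])))
v=cv2.cvtColor(S["color"],cv2.COLOR_BGR2GRAY)[206:230,226:250]; print(v)
E
```

```text
-49 0 [240. 220.]
-49 3 [239.5 218.7]
-49 6 [239.  217.4]
-53 0 [241.3 220.2]
-53 3 [240.9 218.9]
-53 6 [240.4 217.5]
V [233.20062633 227.10065722] [244.39574311 219.43036517]
[[ 52  42  68 175 165 154 118  37  47  51  52  53  48  46  46  49  43  47
   85  80  74  75 135 164]
 [ 49  39  65 173 166 173 163  54  40  43  45  46  44  43  44  48  44  53
   83  80  76  76 125 170]
 [ 43  34  73 168 164 141 116  79  45  26  28  30  32  33  35  38  40  61
   82  79  77  73 105 189]
 [ 45 108 166 170 166 155 151 156 157 177 175 163 146 122 117  57  33  65
   81  79  77  72  78 149]
 [ 60 152 181 169 167 167 170 188 189 188 164 143 136 127 143 146  83  58
   77  79  78  76  76 131]
 [ 60 158 176 169 168 169 187 192 187 150 135 126 127 128 135 146 145  91
   64  77  79  77  75 101]
 [ 58 155 173 165 170 186 191 189 146 131 134 135 132 133 134 139 152 148
   54  77  79  78  75  75]
 [ 57 154 171 165 172 189 190 176 126 135 138 141 138 135 137 139 148 161
   89  72  79  79  76  76]
 [ 55 149 167 165 181 187 186 145 139 142 142 144 144 138 138 141 150 156
  122  61  78  79  78  76]
 [ 54 146 166 1
[... 800 characters left out ...]
21 102 138 135 137 139 146 152 164 166 178 183 183 186 187 160 128
  114 112 123 139  79  78]
 [128 117  87 133 126 126 128 128 138 152 159 176 174 178 176 158 132 144
  110 114 116 122 110 123]
 [130 115  82 155 162 159 134 135 135 128 137 149 149 152 146 138 134 144
  112 115 122 126 156 132]
 [134 120  92 115 141 136 207 203 203 201 201 200 173 134 140 142 140 130
  111 113 124 127 154 113]
 [139 122 114  90 148 144 176 169 166 165 166 166 151 133 124 120 117 118
  112 122 125 125 134 152]
 [140 125 119  74 160 152 150 158 110 111 121 126 126 138 133 132 133 126
  113 127 126 125 125 159]
 [142 128 121 104 165 153 153 164 114 121 120 116 116 132 140 143 121 120
  124 126 124 125 125 158]]
```

Emit:
carry_out(moves=[{"tx": -0.008,"ty": 0,"tz": 0.006,"twist": 0,"fingers": 0},{"tx": -0.007,"ty": 0,"tz": 0.008,"twist": 0,"fingers": 0},{"tx": 0,"ty": 0,"tz": 0,"twist": 0,"fingers": 0}])

```text
clock: 13.92
eef_pos: [529.9, 169.4, 55.7]
tool_rot: [3.139, 0.002, 1.717]
force: [-1.7, -5.8, 13.3]
width: 31.4
gripper_force: 62.8
```

Emit:
carry_out(moves=[{"tx": 0.002,"ty": 0,"tz": 0.008,"twist": 0,"fingers": 0},{"tx": 0.002,"ty": 0,"tz": 0.006,"twist": 0,"fingers": 0},{"tx": 0,"ty": 0,"tz": 0,"twist": 0,"fingers": 0}])

```text
clock: 14.3
eef_pos: [530.5, 169.3, 54.2]
tool_rot: [3.138, 0.002, 1.717]
force: [-5.3, -10.1, 37.5]
width: 31.3
gripper_force: 66.6
```

Run:
```python
from h import *; from cell import eyes
S=eyes.get_image("scene")
v=cv2.cvtColor(S["color"],cv2.COLOR_BGR2GRAY)[206:232,228:250]; print(v)
```

```text
[[ 49  53 121 179  88  40  51  56  58  57  50  48  46  46  47  44  45  60
   76  78 130 169]
 [ 50  51 120 177  98  28  42  51  54  55  51  45  46  47  44  43  45  72
   79  77 126 171]
 [ 46  50 122 182 168 129  64  43  48  51  51  45  45  44  47  49  45  73
   79  73 105 188]
 [ 43  48 125 188 188 180  98  37  43  45  46  45  45  45  45  44  44  81
   79  74  78 149]
 [ 36  47 136 170 150 124  69  23  31  33  34  35  38  39  42  41  57  83
   79  76  76 131]
 [ 67 103 171 166 157 150 151 152 118 120 117  84  59  49  29  38  67  82
   79  77  74 102]
 [ 94 176 179 169 166 166 169 171 168 188 169 149 141 146 147  53  57  79
   80  77  75  74]
 [ 97 189 174 168 169 186 188 188 188 170 141 129 135 131 141 138  94  71
   77  78  77  75]
 [ 94 185 171 165 171 193 194 190 178 132 132 129 130 129 132 141 147  93
   75  79  78  76]
 [ 93 182 168 167 186 191 190 176 138 131 139 138 134 135 137 139 154  99
   73  79  77  75]
 [ 91 177 163 165 187 188 188 149 135 140 143 144 139 136 138 141 153 150
   76  75  77  96]
 [ 87 173 163 179 183 187 186 139 148 148 149 149 145 140 141 154 157 161
   
[... 618 characters left out ...]
5 168 183 183 189 190 183 118
  111 115 110 123]
 [116  98 142 139 140 142 145 152 159 167 165 178 183 185 189 188 146 109
  112 120 157 132]
 [116  87  98 109 131 133 133 141 150 161 178 182 183 184 181 154 112 111
  113 120 156 114]
 [121 112 119 146 147 138 134 130 137 154 160 166 170 161 144 118 109 114
  115 116 136 154]
 [120 104 154 155 155 163 114 114 116 130 127 140 143 135 135 124 112 114
  114 116 125 146]
 [124 127 164 153 154 166 114 122 112 116 114 130 138 140 121 121 114 116
  122 124 122 128]
 [127 114 124 132 135 164 121 127 115 115 114 121 137 121 115 117 116 117
  126 124 120 130]
 [130 118 115 121 121 139 122 124 122 123 116 116 122 113 117 118 118 124
  125 123 122 134]]
```

Emit:
carry_out(moves=[{"tx": 0,"ty": 0,"tz": -0.013,"twist": 0,"fingers": 0},{"tx": 0,"ty": 0,"tz": 0,"twist": 0,"fingers": 0}])

```text
clock: 14.6
eef_pos: [530.1, 169.5, 55.4]
tool_rot: [3.139, 0.003, 1.716]
force: [-0.5, -8.1, 11.1]
width: 31.8
gripper_force: 62.5
```

Emit:
carry_out(moves=[{"tx": 0.01,"ty": 0,"tz": 0,"twist": 0,"fingers": 0},{"tx": 0.01,"ty": 0,"tz": 0.002,"twist": 0,"fingers": 0},{"tx": 0,"ty": 0,"tz": 0,"twist": 0,"fingers": 0}])

```text
clock: 14.98
eef_pos: [530.0, 169.5, 55.2]
tool_rot: [3.139, 0.01, 1.713]
force: [-1.1, -20.2, 16.8]
width: 31.7
gripper_force: 63.1
```

Emit:
carry_out(moves=[{"tx": -0.015,"ty": 0,"tz": 0,"twist": 0,"fingers": 0},{"tx": 0,"ty": 0,"tz": 0,"twist": 0,"fingers": 0.5},{"tx": 0,"ty": 0,"tz": 0,"twist": 0,"fingers": 0.65},{"tx": 0,"ty": 0,"tz": 0,"twist": 0,"fingers": 0.7},{"tx": 0,"ty": 0,"tz": 0,"twist": 0,"fingers": 0.7},{"tx": 0,"ty": 0,"tz": 0,"twist": 0,"fingers": 0.7}])

```text
clock: 15.72
eef_pos: [527.9, 174.7, 52.9]
tool_rot: [-3.141, -0.0, 1.72]
force: [-0.3, 0.0, 0.4]
width: 59.9
gripper_force: 0.0
```

Emit:
carry_out(moves=[{"tx": 0,"ty": 0,"tz": -0.06,"twist": 0,"fingers": 0.7},{"tx": 0,"ty": 0,"tz": -0.15,"twist": 0,"fingers": 0.7},{"tx": 0,"ty": 0,"tz": -0.18,"twist": 0,"fingers": 0.7},{"tx": 0,"ty": 0,"tz": -0.18,"twist": 0,"fingers": 0.7},{"tx": 0,"ty": 0,"tz": -0.18,"twist": 0,"fingers": 0.7},{"tx": 0,"ty": 0,"tz": -0.05,"twist": 0.055,"fingers": 0.7},{"tx": 0,"ty": 0,"tz": 0,"twist": 0.055,"fingers": 0.7},{"tx": 0,"ty": 0,"tz": 0,"twist": 0.056,"fingers": 0.7},{"tx": 0,"ty": 0,"tz": 0,"twist": 0.056,"fingers": 0.7},{"tx": 0,"ty": 0,"tz": 0,"twist": 0.056,"fingers": 0.7},{"tx": 0,"ty": 0,"tz": 0,"twist": 0.056,"fingers": 0.7},{"tx": 0,"ty": 0,"tz": 0,"twist": 0.056,"fingers": 0.7}])

```text
clock: 17.23
eef_pos: [527.7, 174.5, 294.2]
tool_rot: [-3.141, -0.001, 0.488]
force: [-0.1, 0.1, -0.5]
width: 59.8
gripper_force: 0.0
```

Emit:
carry_out(moves=[{"tx": 0,"ty": 0,"tz": 0,"twist": 0.055,"fingers": 0.7},{"tx": 0,"ty": 0,"tz": 0,"twist": 0.055,"fingers": 0.7},{"tx": 0,"ty": 0,"tz": 0,"twist": 0,"fingers": 0.7}])

```text
clock: 17.6
eef_pos: [527.8, 174.6, 293.8]
tool_rot: [-3.141, -0.0, 0.15]
force: [1.0, -0.2, 0.1]
width: 59.8
gripper_force: 0.0
```

Run:
```python
from h import *; from cell import eyes,ctrl
S=eyes.get_image("scene");T=eyes.get_image("top"); st=ctrl.read_state()
print(st["eef_pos"],st["tool_rot"],st["qpos"])
cv2.imwrite("pics/f_s.png",S["color"]);cv2.imwrite("pics/f_t.png",T["color"])
a=cv2.resize(S["color"][120:240,180:270],(400,533));b=cv2.resize(T["color"][195:300,150:260],(400,533)); cv2.imwrite("pics/f.png",np.hstack([a,b]))
dark=lambda h:h[...,2]<60
for D,b in((S,(222,122,245,143)),(T,(148,198,168,216))):
    try: c=blob(D["color"],dark,*b); print(cv2.minEnclosingCircle(c.astype(np.float32)))
    except Exception as e: print(e)
print(O+R@np.array([72-118*np.cos(1.934),28,26+118*np.sin(1.934)]))
print(cv2.cvtColor(S["color"],cv2.COLOR_BGR2GRAY)[206:232,226:250])
```

```text
[527.86681144 174.60903769 293.60434531] [-3.14098914e+00 -4.26513301e-04  1.51636750e-01] [-0.91059728  0.56481588  0.86799594  1.73294314 -0.48434077  1.07240387
 -1.29956874]
((233.0, 133.5), 5.590270042419434)
((163.5, 213.0), 2.061652660369873)
[629.04298227 267.13401138 192.41077299]
[[158 160 158 157 157 157 154 158 161 101  68  72  72  71  69  73  70  87
   84  77  75  75 134 161]
 [158 158 157 156 158 161 160 160 160  99  62  75  70  71  71  77  69  85
   84  81  75  76 123 167]
 [156 154 157 159 163 166 169 170 173 165  63  75  70  70  71  73  69  75
   85  83  76  72 104 186]
 [154 157 163 166 170 172 175 173 139 115  64  68  68  69  68  69  65  71
   86  83  80  76  79 147]
 [169 169 166 166 165 166 172 158 109  55  45  55  62  59  61  64  74  66
   82  82  83  80  75 129]
 [181 179 177 178 178 177 176 171 167 163 145 133 155 101 104  98  69  59
   70  83  83  82  77 100]
 [184 184 184 186 186 184 181 180 182 185 182 191 255 234 179 174 189 121
   57  81  83  82  79  77]
 [184 183 185 187 186 184 184 184 187 188 188 182 203 178 139 138 155 149
  146  71  80  81  82  79]
 
[... 1117 characters left out ...]
30 134 135 134 136 139 140 142 148 160 166 164 162 186 246 254 254
  240 147 105 144 155 140]
 [124 118 120 122 120 108 129 132 134 134 151 159 176 174 180 212 225 244
  168 101 110 125 152 120]
 [182 203 198 177 157 141 145 138 135 127 132 144 158 162 164 165 164 174
  104 110 114 117 153 152]
 [156 172 216 175 156 150 153 161 116 119 118 144 127 142 140 141 136 123
  109 114 114 119 160 154]
 [131 132 164 148 156 151 153 164 115 124 120 124 114 131 137 139 120 119
  115 116 114 119 157 152]
 [134 132 130 117 122 132 135 163 121 128 126 114 115 122 137 122 115 118
  118 116 113 115 145 147]
 [137 136 137 129 113 120 122 138 121 124 125 122 117 116 123 115 118 119
  119 124 121 119 150 173]]
```

Emit:
carry_out(moves=[{"tx": 0,"ty": 0.106,"tz": 0,"twist": 0,"fingers": 0},{"tx": 0,"ty": 0.106,"tz": 0,"twist": 0,"fingers": 0},{"tx": 0,"ty": 0,"tz": 0.12,"twist": 0,"fingers": 0},{"tx": 0,"ty": 0,"tz": 0.18,"twist": 0,"fingers": 0},{"tx": 0,"ty": 0,"tz": 0.18,"twist": 0,"fingers": 0},{"tx": 0,"ty": 0,"tz": 0.14,"twist": 0,"fingers": 0},{"tx": 0,"ty": 0,"tz": 0.08,"twist": 0,"fingers": 0},{"tx": 0,"ty": 0,"tz": 0,"twist": 0,"fingers": 0},{"tx": 0,"ty": -0.01,"tz": 0,"twist": 0,"fingers": 0},{"tx": 0,"ty": 0,"tz": 0,"twist": 0,"fingers": 0}])

```text
clock: 18.95
eef_pos: [537.8, 115.3, 84.3]
tool_rot: [-3.141, -0.002, 0.15]
force: [-0.2, -0.5, -0.0]
width: 0.0
gripper_force: 0.0
```

Now I push gently towards the stop until I feel contact.

Emit:
carry_out(moves=[{"tx": 0,"ty": -0.01,"tz": 0,"twist": 0,"fingers": 0},{"tx": 0,"ty": -0.01,"tz": 0,"twist": 0,"fingers": 0},{"tx": 0,"ty": -0.01,"tz": 0,"twist": 0,"fingers": 0},{"tx": 0,"ty": -0.005,"tz": 0,"twist": 0,"fingers": 0},{"tx": 0,"ty": 0,"tz": 0,"twist": 0,"fingers": 0}])

```text
clock: 19.58
eef_pos: [535.3, 125.1, 82.9]
tool_rot: [3.142, 0.0, 0.149]
force: [0.1, -0.7, 0.1]
width: -0.0
gripper_force: 0.0
```

Emit:
carry_out(moves=[{"tx": 0,"ty": -0.008,"tz": 0,"twist": 0,"fingers": 0},{"tx": 0,"ty": -0.008,"tz": 0,"twist": 0,"fingers": 0},{"tx": 0,"ty": 0,"tz": 0,"twist": 0,"fingers": 0}])

```text
clock: 19.95
eef_pos: [534.6, 130.0, 82.9]
tool_rot: [-3.141, 0.0, 0.149]
force: [0.6, 0.7, -0.6]
width: 0.2
gripper_force: 0.0
```

Emit:
carry_out(moves=[{"tx": 0,"ty": -0.006,"tz": 0,"twist": 0,"fingers": 0},{"tx": 0,"ty": -0.006,"tz": 0,"twist": 0,"fingers": 0},{"tx": 0,"ty": 0,"tz": 0,"twist": 0,"fingers": 0}])

```text
clock: 20.32
eef_pos: [534.2, 133.2, 83.0]
tool_rot: [3.141, -0.0, 0.149]
force: [-0.2, -0.3, -0.5]
width: -0.5
gripper_force: 0.2
```

Emit:
carry_out(moves=[{"tx": 0,"ty": -0.006,"tz": 0,"twist": 0,"fingers": 0},{"tx": 0,"ty": -0.006,"tz": 0,"twist": 0,"fingers": 0},{"tx": 0,"ty": 0,"tz": 0,"twist": 0,"fingers": 0}])

```text
clock: 20.7
eef_pos: [534.4, 134.1, 83.5]
tool_rot: [3.138, -0.001, 0.147]
force: [0.1, -7.1, 3.0]
width: 0.0
gripper_force: 3.2
```

Emit:
carry_out(moves=[{"tx": 0,"ty": 0.02,"tz": 0,"twist": 0,"fingers": 0},{"tx": 0,"ty": 0,"tz": -0.1,"twist": 0,"fingers": 0},{"tx": 0,"ty": 0,"tz": -0.2,"twist": 0,"fingers": 0.3},{"tx": 0,"ty": 0,"tz": -0.2,"twist": 0,"fingers": 0.6},{"tx": 0,"ty": 0,"tz": -0.2,"twist": 0,"fingers": 0.7},{"tx": 0.094,"ty": -0.101,"tz": 0,"twist": 0,"fingers": 0.7},{"tx": 0.094,"ty": -0.101,"tz": 0,"twist": 0,"fingers": 0.7},{"tx": 0.094,"ty": -0.101,"tz": 0,"twist": 0,"fingers": 0.7},{"tx": 0.094,"ty": -0.101,"tz": 0,"twist": 0,"fingers": 0.7},{"tx": 0,"ty": 0,"tz": 0,"twist": 0,"fingers": 0.7},{"tx": 0,"ty": 0,"tz": 0,"twist": 0,"fingers": 0.7}])

```text
clock: 22.08
eef_pos: [627.6, 266.9, 292.6]
tool_rot: [3.141, 0.002, 0.148]
force: [0.0, -0.8, -0.1]
width: 59.9
gripper_force: 0.0
```

Run:
```python
from h import *; from cell import eyes,ctrl
S=eyes.get_image("scene"); st=ctrl.read_state()
k=np.array([628.8,267.3,193]); print("to knob",k-st["eef_pos"], st["tool_rot"][2])
dark=lambda h:h[...,2]<60
g=cv2.cvtColor(S["color"],cv2.COLOR_BGR2GRAY)
print(g[124:146:1,222:246])
h0=1.934
th=np.r_[np.linspace(h0,0,17)]; 
print(np.c_[th[1:],np.diff(-118*np.cos(th))/300, -np.diff(118*np.sin(th))*np.sin(np.radians(15))/300, -np.diff(118*np.sin(th))*np.cos(np.radians(15))/300].round(3))
```

```text
to knob [  1.13736588   1.00535945 -99.9492406 ] 0.14703688665620618
[[ 84  85  84  85  84  84  84  84  83  84  84  84  85  85  84  84  84  84
   85  85  83  84  85  84]
 [ 83  84  84  84  83  84  84  85  84  84  85  84  84  84  86  83  84  84
   84  84  84  85  85  84]
 [ 83  84  84  84  84  84  83  84  84  85  85  87  86  85  86  84  83  84
   84  83  85  84  84  84]
 [ 84  85  84  84  83  84  84  84  85  87  88  88  88  85  85  85  84  85
   85  83  85  86  84  85]
 [ 85  85  84  84  83  85  85  87  90  90  42  52  93  91  88  86  84  85
   85  84  85  84  85  84]
 [ 84  84  83  85  84  86  88  87  46  53  23  29  56  52  53  92  87  85
   84  85  84  83  84  84]
 [ 85  83  84  84  84  87  88  46  21  33  40  39  31  27  23  57  92  86
   85  84  84  83  80  77]
 [ 84  85  84  83  84  87  42  25  32  36  41  38  34  32  28  25  52  88
   85  81  79  72  68  76]
 [ 83  84  84  84  87  89  15  30  32  34  37  36  32  32  29  20  26  88
   78  70  77 147 146 210]
 [ 84  85  84  84  86  88  18  29  31  34  38  39  31  31  28  20  23  79
   78 154 212 214 210 222]
 [ 84  85  84  84  85
[... 1244 characters left out ...]
692e+00 -4.700e-02 -2.000e-03 -8.000e-03]
 [ 1.571e+00 -4.700e-02 -1.000e-03 -3.000e-03]
 [ 1.450e+00 -4.700e-02  1.000e-03  3.000e-03]
 [ 1.330e+00 -4.700e-02  2.000e-03  8.000e-03]
 [ 1.209e+00 -4.500e-02  4.000e-03  1.400e-02]
 [ 1.088e+00 -4.300e-02  5.000e-03  1.900e-02]
 [ 9.670e-01 -4.100e-02  6.000e-03  2.400e-02]
 [ 8.460e-01 -3.700e-02  8.000e-03  2.800e-02]
 [ 7.250e-01 -3.400e-02  9.000e-03  3.200e-02]
 [ 6.040e-01 -2.900e-02  1.000e-02  3.600e-02]
 [ 4.840e-01 -2.500e-02  1.100e-02  3.900e-02]
 [ 3.630e-01 -2.000e-02  1.100e-02  4.200e-02]
 [ 2.420e-01 -1.400e-02  1.200e-02  4.400e-02]
 [ 1.210e-01 -9.000e-03  1.200e-02  4.500e-02]
 [ 0.000e+00 -3.000e-03  1.200e-02  4.600e-02]]
```

Emit:
carry_out(moves=[{"tx": 0.004,"ty": -0.003,"tz": 0.12,"twist": 0,"fingers": 0.7},{"tx": 0,"ty": 0,"tz": 0.12,"twist": 0,"fingers": 0.7},{"tx": 0,"ty": 0,"tz": 0.115,"twist": 0,"fingers": 0.7},{"tx": 0,"ty": 0,"tz": 0,"twist": 0,"fingers": 0.5},{"tx": 0,"ty": 0,"tz": 0,"twist": 0,"fingers": 0.35},{"tx": 0,"ty": 0,"tz": 0,"twist": 0,"fingers": 0},{"tx": 0,"ty": 0,"tz": 0,"twist": 0,"fingers": 0},{"tx": 0,"ty": 0,"tz": 0,"twist": 0,"fingers": 0},{"tx": 0,"ty": 0,"tz": 0,"twist": 0,"fingers": 0}])

```text
clock: 23.25
eef_pos: [630.9, 268.5, 188.7]
tool_rot: [-3.141, -0.004, 0.148]
force: [0.5, 0.1, 7.1]
width: 20.9
gripper_force: 58.8
```

Emit:
carry_out(moves=[{"tx": -0.022,"ty": -0.002,"tz": -0.007,"twist": 0,"fingers": 0},{"tx": -0.023,"ty": -0.002,"tz": -0.007,"twist": 0,"fingers": 0},{"tx": -0.047,"ty": -0.002,"tz": -0.008,"twist": 0,"fingers": 0},{"tx": -0.047,"ty": -0.001,"tz": -0.003,"twist": 0,"fingers": 0},{"tx": -0.047,"ty": 0.001,"tz": 0.003,"twist": 0,"fingers": 0},{"tx": 0,"ty": 0,"tz": 0,"twist": 0,"fingers": 0}])

```text
clock: 24.0
eef_pos: [572.1, 262.0, 193.4]
tool_rot: [-3.141, 0.002, 0.148]
force: [-1.7, -0.5, 4.1]
width: 17.7
gripper_force: 55.6
```

Emit:
carry_out(moves=[{"tx": -0.023,"ty": 0.001,"tz": 0.004,"twist": 0,"fingers": 0},{"tx": -0.024,"ty": 0.001,"tz": 0.004,"twist": 0,"fingers": 0},{"tx": 0,"ty": 0,"tz": 0,"twist": 0,"fingers": 0}])

```text
clock: 24.38
eef_pos: [558.8, 259.6, 190.5]
tool_rot: [-3.141, 0.003, 0.149]
force: [-0.8, 0.0, -0.4]
width: 0.5
gripper_force: 0.5
```

Run:
```python
from h import *; from cell import eyes
S=eyes.get_image("scene")
a=cv2.resize(S["color"][100:230,170:270],(460,598),interpolation=2); cv2.imwrite("pics/k0.png",a)
K=lambda t:proj(S,O+R@np.array([72-118*np.cos(t),28,26+118*np.sin(t)])).round(1)
for t in(1.45,1.33,1.2): print(t,K(t),((K(t)-[170,100])*4.6).round())
print(((proj(S,O+R@np.array([72,28,26]))-[170,100])*4.6).round())
```

```text
1.45 [212.3 140.7] [195. 187.]
1.33 [207.6 144.5] [173. 205.]
1.2 [203.  149.4] [152. 227.]
[301. 415.]
```

View pics/k0.png

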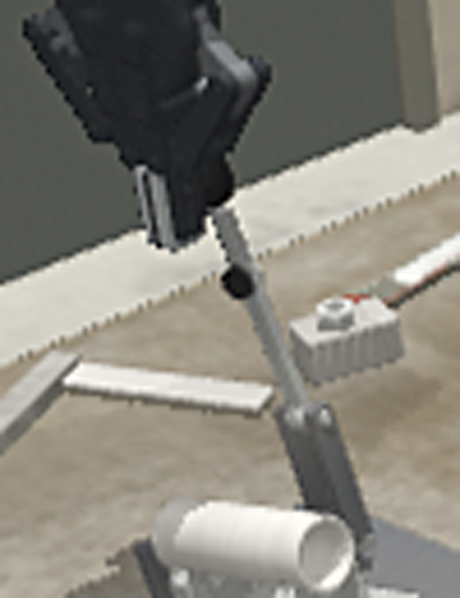

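The ball slipped out of the jaws and is left at about crop (213,185), so the keeper is near 1.55 rad. The tube lies seated in the Vs (crop (250,540)). I'll push the ball with closed fingers instead: first from behind, then from above.

Emit:
carry_out(moves=[{"tx": 0,"ty": 0,"tz": -0.1,"twist": 0,"fingers": 0},{"tx": 0,"ty": 0,"tz": -0.1,"twist": 0,"fingers": 0},{"tx": 0.108,"ty": 0,"tz": 0,"twist": 0,"fingers": 0},{"tx": 0.108,"ty": 0,"tz": 0,"twist": 0,"fingers": 0},{"tx": 0,"ty": 0,"tz": 0.075,"twist": 0,"fingers": 0},{"tx": 0,"ty": 0,"tz": 0.075,"twist": 0,"fingers": 0},{"tx": 0,"ty": 0,"tz": 0,"twist": 0,"fingers": 0}])

```text
clock: 25.3
eef_pos: [622.4, 268.7, 202.9]
tool_rot: [3.14, 0.006, 0.148]
force: [-1.0, -0.2, 0.4]
width: 0.2
gripper_force: 0.0
```

Emit:
carry_out(moves=[{"tx": -0.03,"ty": 0,"tz": 0,"twist": 0,"fingers": 0},{"tx": -0.03,"ty": 0,"tz": 0,"twist": 0,"fingers": 0},{"tx": -0.03,"ty": 0,"tz": 0,"twist": 0,"fingers": 0},{"tx": -0.03,"ty": 0,"tz": 0,"twist": 0,"fingers": 0}])

```text
clock: 25.8
eef_pos: [588.1, 263.6, 206.3]
tool_rot: [-3.141, -0.001, 0.148]
force: [2.6, 0.2, -0.8]
width: 0.2
gripper_force: 0.5
```

Emit:
carry_out(moves=[{"tx": -0.034,"ty": 0.002,"tz": 0.006,"twist": 0,"fingers": 0},{"tx": -0.034,"ty": 0.003,"tz": 0.01,"twist": 0,"fingers": 0},{"tx": -0.034,"ty": 0.004,"tz": 0.015,"twist": 0,"fingers": 0},{"tx": -0.034,"ty": 0.005,"tz": 0.02,"twist": 0,"fingers": 0},{"tx": -0.034,"ty": 0.005,"tz": 0.02,"twist": 0,"fingers": 0}])

```text
clock: 26.42
eef_pos: [537.9, 250.1, 183.8]
tool_rot: [3.141, 0.0, 0.148]
force: [1.7, 0.7, 0.2]
width: -0.3
gripper_force: 0.5
```

Run:
```python
from h import *; from cell import eyes,ctrl
S=eyes.get_image("scene"); st=ctrl.read_state(); print(R.T@(np.array(st["eef_pos"])-O),st["force"])
K=lambda t,r=118,z=0:proj(S,O+R@np.array([72-r*np.cos(t)+z*np.sin(t),28,26+r*np.sin(t)+z*np.cos(t)])).round(1)
g=cv2.cvtColor(S["color"],cv2.COLOR_BGR2GRAY); h=K(0,0)
# brightness of arm along rays from hinge at radius 40..60
for t in np.arange(.5,1.6,.05):
    v=[g[int(round(K(t,r)[1])),int(round(K(t,r)[0]))] for r in(35,45,55,62,85,95)]; print(round(t,2),K(t),v)
```

```text
[ 19.4390838   26.79628605 126.20309352] [ 0.5249977  -1.36575091 -1.12763098]
0.5 [189.2 186.9] [np.uint8(100), np.uint8(97), np.uint8(133), np.uint8(136), np.uint8(153), np.uint8(163)]
0.55 [189.4 183.9] [np.uint8(171), np.uint8(132), np.uint8(176), np.uint8(147), np.uint8(128), np.uint8(183)]
0.6 [189.8 180.9] [np.uint8(171), np.uint8(200), np.uint8(234), np.uint8(213), np.uint8(239), np.uint8(234)]
0.65 [190.3 177.9] [np.uint8(231), np.uint8(229), np.uint8(222), np.uint8(224), np.uint8(236), np.uint8(194)]
0.7 [190.9 175. ] [np.uint8(231), np.uint8(221), np.uint8(222), np.uint8(234), np.uint8(153), np.uint8(160)]
0.75 [191.6 172.1] [np.uint8(214), np.uint8(222), np.uint8(191), np.uint8(154), np.uint8(164), np.uint8(158)]
0.8 [192.4 169.2] [np.uint8(101), np.uint8(185), np.uint8(143), np.uint8(125), np.uint8(165), np.uint8(156)]
0.85 [193.4 166.4] [np.uint8(101), np.uint8(92), np.uint8(100), np.uint8(67), np.uint8(120), np.uint8(88)]
0.9 [194.5 163.7] [np.uint8(127), np.uint8(132), np.uint8(123), np.uint8(126), np.uint8(120), np.uint8(118)]
0.95 [195.6 161.1] [np.uint8(142), np.ui
[... 683 characters left out ...]
p.uint8(152), np.uint8(137), np.uint8(212)]
1.3 [206.5 145.5] [np.uint8(159), np.uint8(151), np.uint8(149), np.uint8(151), np.uint8(189), np.uint8(211)]
1.35 [208.4 143.8] [np.uint8(156), np.uint8(152), np.uint8(149), np.uint8(151), np.uint8(186), np.uint8(210)]
1.4 [210.3 142.2] [np.uint8(156), np.uint8(152), np.uint8(150), np.uint8(151), np.uint8(199), np.uint8(211)]
1.45 [212.3 140.7] [np.uint8(154), np.uint8(150), np.uint8(150), np.uint8(160), np.uint8(208), np.uint8(210)]
1.5 [214.3 139.4] [np.uint8(154), np.uint8(149), np.uint8(152), np.uint8(163), np.uint8(203), np.uint8(209)]
1.55 [216.4 138.2] [np.uint8(156), np.uint8(148), np.uint8(153), np.uint8(167), np.uint8(193), np.uint8(208)]
```

Emit:
carry_out(moves=[{"tx": 0.01,"ty": 0,"tz": -0.04,"twist": 0,"fingers": 0},{"tx": 0,"ty": 0,"tz": -0.045,"twist": 0,"fingers": 0},{"tx": -0.04,"ty": 0,"tz": 0,"twist": 0,"fingers": 0},{"tx": -0.038,"ty": 0.004,"tz": 0,"twist": 0,"fingers": 0},{"tx": 0,"ty": 0,"tz": 0,"twist": 0,"fingers": 0},{"tx": -0.02,"ty": 0.006,"tz": 0.033,"twist": 0,"fingers": 0},{"tx": -0.02,"ty": 0.006,"tz": 0.033,"twist": 0,"fingers": 0},{"tx": -0.02,"ty": 0.006,"tz": 0.033,"twist": 0,"fingers": 0},{"tx": 0,"ty": 0,"tz": 0,"twist": 0,"fingers": 0}])

```text
clock: 27.6
eef_pos: [500.0, 237.5, 178.8]
tool_rot: [3.141, 0.003, 0.148]
force: [1.1, 0.2, -0.6]
width: 0.2
gripper_force: 0.0
```

```bash
cat > th.py <<'E'
from h import *; from cell import eyes,ctrl
S=eyes.get_image("scene"); st=ctrl.read_state(); print(R.T@(np.array(st["eef_pos"])-O),st["eef_pos"],st["force"])
P=lambda t,r:proj(S,O+R@np.array([72-r*np.cos(t),28,26+r*np.sin(t)]))
g=cv2.cvtColor(S["color"],cv2.COLOR_BGR2GRAY)
for t in np.arange(-.1,1.2,.05): print(round(t,2),[int(g[tuple(np.round(P(t,r)[::-1]).astype(int))]) for r in(30,38,46,54,62,85,92,100,118)])
E
python3 th.py
```

```text
[-16.7773844   21.3727305  121.01000434] [501.24126785 237.87051001 179.35501874] [0.69006161 0.33411223 0.15684094]
-0.1 [147, 151, 148, 148, 154, 180, 169, 136, 163]
-0.05 [145, 152, 151, 151, 157, 178, 175, 146, 157]
0.0 [139, 146, 149, 153, 145, 142, 144, 158, 165]
0.05 [139, 144, 148, 151, 146, 150, 150, 150, 158]
0.1 [137, 141, 149, 153, 149, 149, 144, 147, 152]
0.15 [138, 141, 149, 156, 155, 146, 152, 144, 146]
0.2 [138, 139, 145, 150, 155, 163, 153, 153, 153]
0.25 [138, 135, 147, 146, 151, 149, 149, 145, 147]
0.3 [138, 136, 132, 146, 149, 145, 147, 149, 144]
0.35 [140, 136, 135, 144, 149, 153, 148, 149, 155]
0.4 [135, 145, 141, 140, 149, 157, 156, 153, 157]
0.45 [95, 138, 133, 145, 149, 159, 160, 158, 160]
0.5 [97, 103, 99, 133, 145, 152, 163, 146, 164]
0.55 [100, 112, 121, 170, 79, 130, 175, 157, 101]
0.6 [119, 123, 138, 130, 197, 250, 231, 241, 57]
0.65 [141, 143, 119, 124, 132, 99, 104, 113, 54]
0.7 [141, 143, 136, 143, 159, 127, 125, 179, 38]
0.75 [176, 185, 184, 204, 171, 162, 162, 154, 117]
0.8 [227, 240, 168, 151, 154, 158, 156, 150, 38]
0.85 [227, 205, 153, 153, 160, 158, 156, 155, 45]
0.9 [219, 148, 150, 153, 160, 149, 157, 148, 34]
0.95 [179, 152, 151, 155, 156, 160, 161, 137, 163]
1.0 [179, 153, 151, 161, 158, 161, 146, 210, 217]
1.05 [137, 153, 157, 155, 151, 158, 130, 197, 213]
1.1 [148, 158, 156, 150, 156, 148, 207, 198, 219]
1.15 [148, 153, 155, 153, 158, 144, 199, 197, 221]
```

Emit:
carry_out(moves=[{"tx": -0.022,"ty": 0.01,"tz": 0.036,"twist": 0,"fingers": 0},{"tx": -0.022,"ty": 0.01,"tz": 0.036,"twist": 0,"fingers": 0},{"tx": -0.014,"ty": 0.011,"tz": 0.039,"twist": 0,"fingers": 0},{"tx": -0.014,"ty": 0.011,"tz": 0.039,"twist": 0,"fingers": 0},{"tx": -0.005,"ty": 0.011,"tz": 0.03,"twist": 0,"fingers": 0},{"tx": 0,"ty": 0.006,"tz": 0.02,"twist": 0,"fingers": 0},{"tx": 0,"ty": 0,"tz": 0,"twist": 0,"fingers": 0}])

```text
clock: 28.52
eef_pos: [481.9, 216.9, 119.8]
tool_rot: [3.141, -0.0, 0.148]
force: [0.6, -0.8, -0.9]
width: -0.1
gripper_force: 0.0
```

```bash
python3 th.py | head -18
```

```text
[-38.75971404  19.61857565  59.26247973] [482.06432105 217.18471538 120.16549869] [0.13559226 0.22089128 0.34347258]
-0.1 [142, 154, 148, 148, 151, 156, 208, 132, 153]
-0.05 [126, 152, 145, 152, 107, 235, 221, 146, 151]
0.0 [117, 137, 126, 131, 98, 143, 145, 158, 37]
0.05 [117, 159, 133, 137, 137, 113, 122, 112, 59]
0.1 [166, 209, 153, 202, 212, 166, 135, 145, 68]
0.15 [220, 209, 210, 200, 197, 202, 140, 136, 72]
0.2 [220, 200, 195, 172, 153, 164, 163, 78, 138]
0.25 [195, 167, 150, 153, 158, 156, 166, 88, 140]
0.3 [139, 137, 139, 154, 158, 151, 134, 86, 135]
0.35 [141, 143, 141, 152, 155, 159, 166, 86, 138]
0.4 [141, 153, 148, 147, 158, 156, 161, 85, 131]
0.45 [94, 142, 140, 152, 155, 160, 157, 78, 79]
0.5 [100, 91, 99, 139, 141, 155, 76, 79, 75]
0.55 [131, 179, 136, 185, 153, 74, 73, 74, 67]
0.6 [214, 244, 211, 243, 235, 73, 69, 68, 60]
0.65 [247, 236, 240, 232, 231, 67, 67, 63, 58]
0.7 [247, 236, 231, 232, 233, 61, 62, 57, 45]
```

Emit:
carry_out(moves=[{"tx": -0.01,"ty": 0.005,"tz": 0.02,"twist": 0,"fingers": 0},{"tx": -0.005,"ty": 0.003,"tz": 0.012,"twist": 0,"fingers": 0},{"tx": 0,"ty": 0,"tz": 0.005,"twist": 0,"fingers": 0},{"tx": 0,"ty": 0,"tz": 0,"twist": 0,"fingers": 0}])

```text
clock: 29.08
eef_pos: [477.3, 214.2, 109.0]
tool_rot: [3.142, 0.0, 0.148]
force: [-0.4, 0.0, 0.3]
width: 0.4
gripper_force: 0.0
```

Emit:
carry_out(moves=[{"tx": 0,"ty": 0.001,"tz": 0.006,"twist": 0,"fingers": 0},{"tx": 0,"ty": 0,"tz": 0.004,"twist": 0,"fingers": 0},{"tx": 0,"ty": 0,"tz": 0,"twist": 0,"fingers": 0}])

```text
clock: 29.45
eef_pos: [477.5, 214.0, 106.7]
tool_rot: [-3.141, 0.0, 0.148]
force: [-2.3, 0.3, 7.5]
width: -0.1
gripper_force: 4.0
```

Emit:
carry_out(moves=[{"tx": 0,"ty": 0,"tz": 0.005,"twist": 0,"fingers": 0},{"tx": 0,"ty": 0,"tz": 0,"twist": 0,"fingers": 0}])

```text
clock: 29.7
eef_pos: [477.5, 213.9, 106.1]
tool_rot: [-3.14, -0.0, 0.148]
force: [-3.6, -1.3, 16.6]
width: -0.5
gripper_force: 8.6
```

```bash
python3 th.py | head -9
```

```text
[-43.80208985  20.79665929  45.05345193] [477.44506096 213.93853484 106.13572128] [-3.97841652 -2.39821988 16.83918208]
-0.1 [138, 126, 123, 122, 91, 165, 213, 139, 34]
-0.05 [165, 153, 161, 128, 133, 118, 104, 125, 50]
0.0 [223, 211, 203, 210, 214, 218, 139, 143, 48]
0.05 [223, 202, 209, 201, 204, 143, 152, 71, 126]
0.1 [212, 172, 173, 149, 145, 149, 147, 65, 123]
0.15 [171, 172, 153, 154, 156, 145, 153, 72, 127]
0.2 [171, 140, 151, 159, 164, 172, 164, 75, 127]
0.25 [139, 140, 154, 152, 158, 156, 159, 80, 127]
```

Emit:
carry_out(moves=[{"tx": 0,"ty": 0,"tz": -0.03,"twist": 0,"fingers": 0},{"tx": 0,"ty": 0,"tz": -0.15,"twist": 0,"fingers": 0},{"tx": 0,"ty": 0,"tz": -0.18,"twist": 0,"fingers": 0},{"tx": 0,"ty": 0,"tz": -0.18,"twist": 0,"fingers": 0},{"tx": 0,"ty": -0.15,"tz": 0,"twist": 0,"fingers": 0},{"tx": 0,"ty": -0.18,"tz": 0,"twist": 0,"fingers": 0},{"tx": 0,"ty": -0.18,"tz": 0,"twist": 0,"fingers": 0},{"tx": 0,"ty": -0.18,"tz": 0,"twist": 0,"fingers": 0},{"tx": 0,"ty": -0.1,"tz": 0,"twist": 0,"fingers": 0},{"tx": 0,"ty": 0,"tz": 0,"twist": 0,"fingers": 0},{"tx": 0,"ty": 0,"tz": 0,"twist": 0,"fingers": 0}])

```text
clock: 31.12
eef_pos: [442.8, 447.1, 266.6]
tool_rot: [3.14, -0.0, 0.147]
force: [0.2, -1.2, -0.3]
width: 0.2
gripper_force: 0.0
```

```bash
python3 th.py | head -7
python3 - <<'E'
from h import *; from cell import eyes
S=eyes.get_image("scene");T=eyes.get_image("top")
for n,D,b in(("S",S,(192,190,222,215)),("T",T,(188,275,215,305))):
    try:
        c=blob(D["color"],lambda h:h[...,2]<55,*b); print(n,cv2.minEnclosingCircle(c.astype(np.float32)),"pred",proj(D,O+R@np.array([-46,28,26])))
    except Exception as e: print(n,e)
g=cv2.cvtColor(T["color"],cv2.COLOR_BGR2GRAY)
# along-tube profile in top view at the tube's top line
ys=np.arange(-62,70,2)
print([(int(y),int(np.mean([g[tuple(np.round(proj(T,O+R@np.array([x,y,14.]))[::-1]).astype(int))] for x in(-8,-6,-4)]))) for y in ys])
for nm,b in(("purple",((120,60,30),(165,255,255))),):
    for n,D in(("S",S),("T",T)):
        m=cv2.inRange(cv2.cvtColor(D["color"],cv2.COLOR_BGR2HSV),*b); k,l,s,c=cv2.connectedComponentsWithStats(m); print(n,[c[i].round() for i in range(1,k) if s[i,4]>40])
d=cv2.absdiff(cv2.imread("pics/scene0.png"),S["color"]).max(2)>40
k,l,s,c=cv2.connectedComponentsWithStats(d.astype(np.uint8)); print([s[i].tolist() for i in range(1,k) if s[i,4]>25])
E
```

```text
[-43.9622575  206.47788042 261.09502803] [443.05908501 446.68213849 266.75802284] [-0.80580147 -0.67631915  0.26068296]
-0.1 [134, 122, 125, 125, 96, 158, 217, 156, 28]
-0.05 [165, 150, 156, 136, 139, 137, 132, 131, 52]
0.0 [216, 208, 200, 216, 218, 214, 207, 212, 65]
0.05 [216, 207, 216, 206, 208, 149, 178, 153, 79]
0.1 [207, 173, 177, 154, 153, 155, 148, 153, 109]
0.15 [171, 173, 151, 158, 160, 151, 158, 149, 151]
S ((212.5, 209.0), 2.6926822662353516) pred [193.80404327 215.89376041]
T ((200.0, 298.0), 8.944372177124023) pred [197.93336488 295.37924359]
[(-62, 140), (-60, 134), (-58, 157), (-56, 184), (-54, 191), (-52, 176), (-50, 150), (-48, 149), (-46, 172), (-44, 187), (-42, 190), (-40, 192), (-38, 181), (-36, 181), (-34, 182), (-32, 185), (-30, 186), (-28, 181), (-26, 185), (-24, 186), (-22, 187), (-20, 188), (-18, 189), (-16, 186), (-14, 187), (-12, 188), (-10, 190), (-8, 189), (-6, 182), (-4, 181), (-2, 183), (0, 183), (2, 183), (4, 177), (6, 179), (8, 180), (10, 181), (12, 182), (14, 182), (16, 175), (18, 176), (20, 177), (22, 175), (24, 159), (26, 130), (28, 108), (30, 129), (32, 147), (34, 151), (36, 150), (38, 154), (40, 156), (42, 156), (44, 168), (46, 176), (48, 164), (50, 137), (52, 104), (54, 84), (56, 83), (58, 84), (60, 85), (62, 85), (64, 93), (66, 103), (68, 108)]
S [array([339., 240.]), array([315., 259.]), array([378., 319.])]
T [array([315., 212.]), array([320., 246.]), array([410., 264.])]
[[43, 0, 69, 112, 3466], [228, 130, 11, 34, 197], [233, 168, 5, 17, 44], [209, 190, 26, 15, 74], [189, 206, 22, 17, 144], [203, 206, 44, 25, 568], [95, 208, 50, 22, 339], [31, 223, 92, 63, 1592], [214, 228, 18, 11, 112], [371, 255, 20, 16, 103], [28, 284, 15, 19, 28]]
```

```bash
python3 -c "
from cell import job; print(job.finish_job())"
```

```text
the job is handed in; nothing more can be done
None
```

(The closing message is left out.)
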